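Weigh a violin tailpiece on the bench scale

ROBOT

A 6-joint arm with a two-finger parallel gripper is mounted at the origin on the work surface. World frame = base frame: x ahead of the robot, y to its left, z up, the work surface at z = 0. Lengths are in m, angles in rad, forces in N, time in s.
With the tool pointing down it reaches from about 0.4 to 0.825 m from the base axis. Payload 7 kg.
Tool frame: the origin (TCP) lies on the centre line of the jaws, within the pads' length; the fingertips stand 22 mm ahead of it and the grasp point (between the pads) lies 3 mm ahead of it; z points along the fingers, y is the direction in which the jaws open and shut (so a half turn about z gives the same grasp; the last joint's range is limited). The gripper opens to 88 mm and grips with 3 to 60 N. Pads are 19 mm wide; open, the fingers measure 130 mm over their backs; the gripper's body (78 mm by 193 mm) begins 47 mm behind the grasp point.
Start: joints at [-0.947, 0.359, 0.012, 0, -1.224, -0.288], TCP at [0.222, -0.637, 0.249] pointing down, gripper open.
Joint ranges: [-3.07, 3.07], [-1.43, 2.12], [-1.02, 1.25], [-3.03, 1.67], [-3.05, -0], [-3.03, 3.03]. Speed limits (rad/s): [2.39, 2.39, 3.01, 3.14, 3.14, 3.14].

INTERFACE

Orientations are given as [roll, pitch, yaw] about the fixed x, y, z axes, in that order (R = Rz(yaw) Ry(pitch) Rx(roll)).
In Python, from station import arm gives the robot as it stands. The module is installed in compiled form; this text tells all that it offers.
- The arm moves only by the tool arm_command, never from a script. Its argument "motion" is a list of rows, each a list of 3 entries, a list of its own where there are three numbers: the shift along the tool's x, y, z in mm, then the turn, a rotation vector about the tool's x, y, z in degrees, then the opening, from 0 (shut) to 1 (fully open). In form: [[[tx, ty, tz], [wx, wy, wz], grip], ...]. A call has 1 to 20 rows; each row shifts and turns the commanded pose from where the row before left it, along the tool's axes as they then stand; what a row does not reach is not made up. A row lasts 1/12 s, in which the tool goes at most 41.7 mm and 7.16 degrees, less where a joint would pass 70% of its speed; a pose out of reach is approached as far as the arm can. A call is refused whole if a number of a shift passes 41.7 or a number of a turn 7.16, either way. A call with a gripper value outside its range is refused whole. The fingers move at their own pace and stop on an object; "newtons" is the grip in N (left out, the last holds). Time passes only in rows, so rows that do not move let the fingers close. It gives the time, the measured TCP pose, the force and the opening at its end, in the units of the state.
- arm.get_state(): the state, without advancing time (a new reading comes with each control period).
- arm.grab_frame(name): name is "side" or "top"; returns the picture (480x640x3 uint8, red, green, blue); there is no depth.
- arm.camera_info(name): a dict with "fov_y" (degrees; the focal length in pixels is half the picture's height over the tangent of half this angle, whatever the lens; pixels are square), "cx", "cy" (the principal point, pixels), "view" (4x4, takes a point from world to camera coordinates). Camera axes: x right, y down, z forward; pixel columns grow to the right and rows downward; lengths in m; the calibration is good to about 2 mm. A picture is of the moment at which its call begins. camera_info takes no time and is no camera call.
- arm.job_done(): hands the job in, once; it reports no verdict.
The state is a dict: "t": time; "q": joint angles; "qd": joint speeds; "joint_efforts": joint torques, N m; "eef_pos": TCP position; "ee_rot": TCP orientation; "force": force on the tool from outside, world axes, zero at the start; "moment": the same for the moment, N m; "width": finger opening in m.
Only numpy, scipy, OpenCV 4.12 (cv2) and the standard library are available. Lean on these libraries where they do the work, as an engineer would, in place of code of your own. Each camera call takes 0.05 s, during which the arm holds its last target. There are 200 camera calls.

TASK

Weigh the dark tapered violin tailpiece. With the scale still empty, push the round key fully down and let it up to wake the scale, then do the same with the wide bar key to zero it; next lay the tailpiece flat in the scale's tapered cradle, narrow end in the narrow end, let go, and last push the square key fully down and let it up to store the weight. Press one key at a time, never press the cross-shaped key, and leave the other things on the bench where they are.

Things in the scene. Friction and masses are not known exactly. Their poses are not given: they have to be found in the camera images.
- console: grey indicator console, fixed, 270 mm wide (y), x -55 to +62 mm, origin under it, front to -x. Its panel rises away from the front at 40 deg to level and carries 4 white spring keys in a row, 60 mm apart, in varying order (row centre on the panel: x -20, z 45 mm). A display housing (front face x -6, z 97 to 155 mm, full width) juts over them: press square to the panel
- key_round_top (a point): round key, 40 mm across, on the sloping panel: centre of its top face, which stands 16 mm off the panel at rest; z axis points out of the panel, square to it, x up the slope, y along the row
- key_round (a joint): travel of the round key in m: 0 at rest, 0.007 fully down; springs back, about 5 N to push down
- key_bar_top (a point): wide bar key, 54 mm along the row by 20 mm, on the sloping panel: centre of its top face, which stands 16 mm off the panel at rest; z axis points out of the panel, square to it, x up the slope, y along the row
- key_bar (a joint): travel of the wide bar key in m: 0 at rest, 0.007 fully down; springs back, about 5 N to push down
- key_square_top (a point): square key, 36 mm, on the sloping panel: centre of its top face, which stands 16 mm off the panel at rest; z axis points out of the panel, square to it, x up the slope, y along the row
- key_square (a joint): travel of the square key in m: 0 at rest, 0.007 fully down; springs back, about 5 N to push down
- key_cross_top (a point): cross-shaped key, 44 mm over its arms of 15 mm, on the sloping panel: centre of its top face, which stands 16 mm off the panel at rest; z axis points out of the panel, square to it, x up the slope, y along the row
- key_cross (a joint): travel of the cross-shaped key in m: 0 at rest, 0.007 fully down; springs back, about 5 N to push down
- scale: low bench scale, fixed, 170 x 140 mm, platter top at 46 mm, origin under its centre. On it a wooden cradle, floor 152 x 72 mm at 52 mm height: one tapered compartment along x, narrow end to +x, 3.5 mm larger than the tailpiece all round; walls 12 mm high, 8 mm thick (10 at the ends), with a 54 mm gap in the middle of both long sides for the fingers
- seat (a point): centre of the cradle's floor, axes as the scale; the tailpiece's origin belongs here, its axes the same way round
- seat_narrow (a point): on the cradle's floor 60 mm along +x from seat, where the middle of the tailpiece's narrow end belongs
- tailpiece: dark wooden violin tailpiece, a flat tapered bar 120 mm long, 14 mm thick, 44 mm wide at the -x end and 24 mm at the +x end (34 mm at the middle), about 50 g, lying on the bench. Origin at the centre of its underside, x to the narrow end, z up; a pale ridge crosses its top 32 mm from the middle towards the wide end
- tail_narrow (a point): middle of the tailpiece's narrow end, on its underside
- gouge_long: carving gouge, 95 mm pear-shaped wooden handle and 90 mm steel blade, lying on the bench; origin under its handle's ferrule. To be left alone
- gouge_short: the same with a 50 mm blade. To be left alone
- glue: round bottle 56 mm wide, 130 mm tall; origin under its centre. To be left alone
- varnish: round jar 68 mm wide, 80 mm tall; origin under its centre. To be left alone
- block: cork sanding block 90 x 50 x 30 mm; origin under its centre. To be left alone
- maple_billet: plain maple billet 130 x 45 x 40 mm; origin under its centre. To be left alone
Not all that is in view belongs to the job. Of the things like the tailpiece, leave any that is green; of the rest the larger one is meant. Leave any orange look-alike of the scale alone.

How it is judged:
By the outcome, as a careful person would: the job done as asked, in the order asked, and still so for the second after the job is handed in, with the robot touching nothing.
It also fails if it takes over 72 s, if anything falls off the work surface, if the arm or the gripper's body presses on something with over 40 N, if the wrist force passes 120 N, or if a joint passes its speed limit or range.

## Working session

There is one attempt and no reset: what is moved stays moved. The work goes in short steps, Python scripts to look and compute and a tool call to move; the robot and the scene stay as the last step left them, time stands still between calls to the robot, and variables do not carry over. Pictures are saved under pics/ and viewed, on a budget of 10 in all, crops included, one or two more only if the job needs it, and the job is handed in when it is done.

Besides the shell and the picture viewer there is one more tool, called by a JSON object that holds its "fn" and its "kwargs", one argument or row to a line. arm_command: Moves the arm, as the interface text tells. Its arguments: {"type":"object","properties":{"motion":{"type":"array","items":{"type":"array"}},"newtons":{"type":"number"}},"required":["motion"]}

```bash
mkdir -p pics; python3 - <<'E'
from station import arm
import cv2
s=arm.get_state(); print(s['t'],s['eef_pos'],s['ee_rot'],s['force'],s['width'])
for n in('side','top'):
    cv2.imwrite(f'pics/{n}0.png',arm.grab_frame(n)[:,:,::-1]); c=arm.camera_info(n); print(n,c)
E
```

```text
0.0 [ 0.22225609 -0.63687841  0.24762155] [ 3.13994711e+00 -1.13928763e-04 -2.80596334e+00] [ 0.17966185 -0.70146111  0.07918399] 0.08747472982200925
side {'fov_y': 43.090340508979125, 'cx': 325.253298308195, 'cy': 241.92377606058184, 'view': array([[ 0.83812438, -0.54547401, -0.00237261, -0.39555871],
       [-0.40982772, -0.62682057, -0.66267429,  0.23658904],
       [ 0.3599844 ,  0.55637584, -0.74890397,  1.54680788],
       [ 0.        ,  0.        ,  0.        ,  1.        ]])}
top {'fov_y': 44.466511660893296, 'cx': 321.6254270399453, 'cy': 238.50830775529542, 'view': array([[ 0.02698839, -0.99961853, -0.00586724, -0.01566843],
       [-0.99417567, -0.02622789, -0.10453149,  0.47491577],
       [ 0.10433773,  0.0086542 , -0.99450427,  1.55574991],
       [ 0.        ,  0.        ,  0.        ,  1.        ]])}
```

View pics/top0.png

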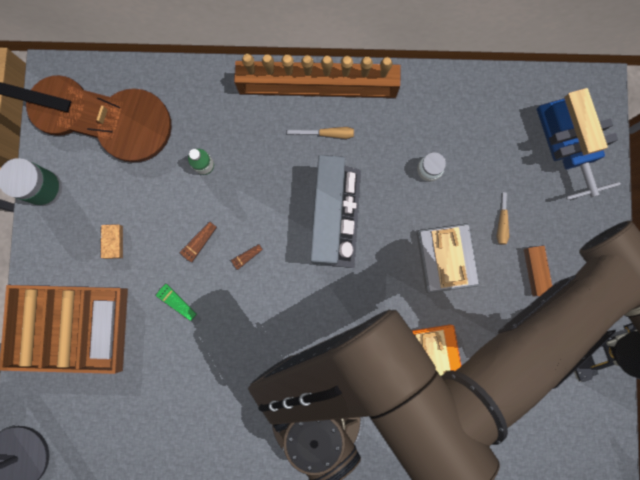

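View pics/side0.png

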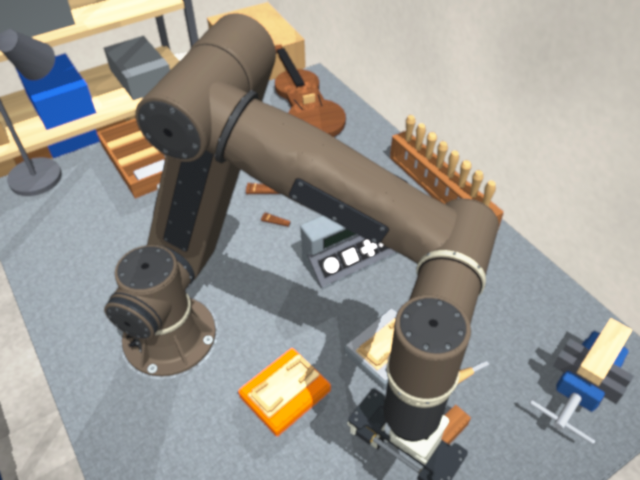

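Candidates for the tailpiece: brown at top (198,241), a smaller brown one at (247,257), and a green one at (176,302). I choose the larger brown one. Scales: grey at (449,258), plus an orange look-alike at (437,350), which stays alone. Next is one close montage.

```bash
python3 - <<'E'
import cv2,numpy as np
im=cv2.imread('pics/top0.png')
def c(x,y,w,h,s): return cv2.resize(im[y:y+h,x:x+w],None,fx=s,fy=s,interpolation=cv2.INTER_CUBIC)
a=c(170,215,100,60,4); b=c(410,215,75,80,5)  # 400x240 ; 375x400
d=c(305,145,60,125,4) #240x500
M=np.zeros((600,800,3),np.uint8)
M[:240,:400]=a; M[:400,420:795]=b; 
M[240:600,:]=np.where(M[240:600]>0,M[240:600],0)
d=cv2.rotate(d,cv2.ROTATE_90_COUNTERCLOCKWISE)[:, :] #500x240 -> keys horizontally
M[250:490,:400]=cv2.resize(d,(400,192))[:0].shape and np.pad(cv2.resize(d,(400,192)),((0,48),(0,0),(0,0)))
cv2.imwrite('pics/m1.png',M)
E
```

```text
(no output)
```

View pics/m1.png

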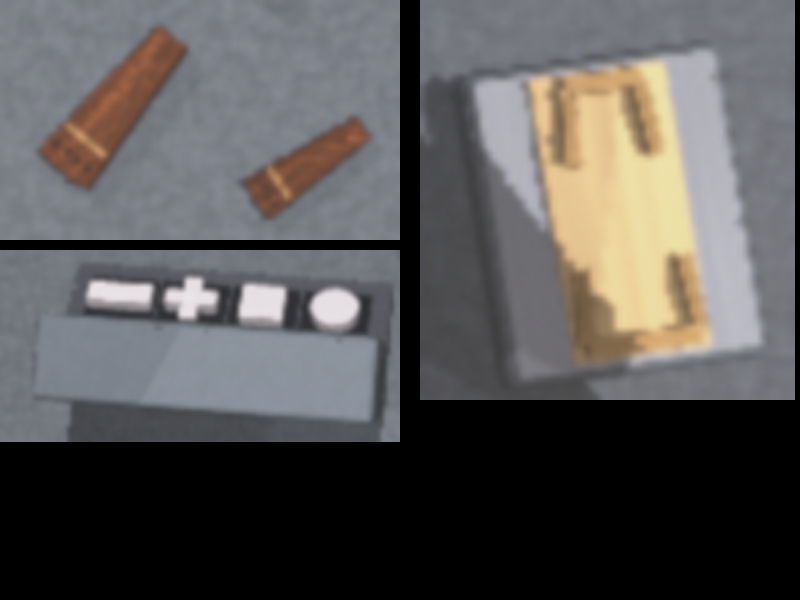

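The large brown tailpiece has its narrow end up-right. The cradle's narrow end is towards image top. Key order from image top (+x) down is bar, cross, square, round. Next I fit the poses.

```bash
cat > h.py <<'E'
import cv2,numpy as np
from station import arm
from scipy.optimize import minimize
from scipy.spatial.transform import Rotation as R
def proj(P,c):
    P=np.asarray(P,float); q=P@c['view'][:3,:3].T+c['view'][:3,3]; f=240/np.tan(np.radians(c['fov_y']/2))
    return q[:,:2]/q[:,2:]*f+[c['cx'],c['cy']]
def place(p,L):  # p=x,y,yaw ; L local points
    return np.asarray(L)@R.from_euler('z',p[2]).as_matrix().T+[p[0],p[1],0]
def unproj(u,z,c):
    f=240/np.tan(np.radians(c['fov_y']/2)); d=c['view'][:3,:3].T@np.array([(u[0]-c['cx'])/f,(u[1]-c['cy'])/f,1])
    o=-c['view'][:3,:3].T@c['view'][:3,3]; return o+d*(z-o[2])/d[2]
def fit(mask,parts,p0,c,S=8):
    # parts: list of local point sets whose projected hulls make the silhouette; area mismatch, antialiased
    H,W=mask.shape
    def cost(p):
        m=np.zeros((H*1,W*1),np.float32)
        for L in parts:
            h=cv2.convexHull((proj(place(p,L),c)*16).round().astype(np.int32))
            t=np.zeros((H,W),np.uint8); cv2.fillConvexPoly(t,h,255,cv2.LINE_AA,4); m=np.maximum(m,t/255.)
        return np.abs(cv2.GaussianBlur(m,(0,0),1.)-cv2.GaussianBlur(mask.astype(np.float32),(0,0),1.)).sum()
    s=np.array([p0]+[np.array(p0)+d for d in np.diag([.01,.01,.15])])
    r=minimize(cost,p0,method='Nelder-Mead',options=dict(initial_simplex=s,xatol=1e-4,fatol=.01,maxiter=300))
    return r.x,r.fun,mask.sum()
def prism(xy,z0,z1): return [[x,y,z] for x,y in xy for z in(z0,z1)]
TAIL=prism([(-.06,.022),(-.06,-.022),(.06,.012),(.06,-.012)],0,.014)
def box(img,b,f):
    m=np.zeros(img.shape[:2],bool); x,y,w,h=b; m[y:y+h,x:x+w]=f(img[y:y+h,x:x+w].astype(int)); return m
def rel(pos,rot,s=None):
    "shift (mm, current tool axes) and turn (deg) from the measured pose to pos,rot"
    s=s or arm.get_state(); A=R.from_euler('xyz',s['ee_rot'])
    return (A.inv().apply(np.array(pos)-s['eef_pos'])*1000).round(1),np.degrees((A.inv()*rot).as_rotvec()).round(2)
E
python3 - <<'E'
from h import *
im=cv2.imread('pics/top0.png')[:,:,::-1]; c=arm.camera_info('top')
brown=lambda a:(a[...,0]>a[...,2]+25)
t=unproj((198,241),.007,c); print(t)
print('tail',fit(box(im,(172,215,50,52),brown),[TAIL],[t[0],t[1],-.7],c))
s=unproj((449,258),.052,c)
crad=prism([(-.076,.036),(-.076,-.036),(.076,.036),(.076,-.036)],.046,.052)
m=box(im,(418,222,60,72),lambda a:a[...,0]>a[...,2]+25)
print('cradle',fit(m,[crad],[s[0],s[1],.15],c))
cn=[.5*(unproj((u),.05,c)) for u in [(349,182),(347,250)]]
a=np.radians(40); n=np.array([-np.sin(a),0,np.cos(a)]); ux=np.array([np.cos(a),0,np.sin(a)]); o=np.array([-.02,0,.045])
def key(y,xy): return [o+ux*x+n*h+[0,y+yy,0] for x,yy in xy for h in(.005,.016)]
r=lambda a,b:[(a,b),(a,-b),(-a,b),(-a,-b)]
ci=[(.02*np.cos(q),.02*np.sin(q)) for q in np.linspace(0,6.283,24)]
parts=[key(.09,ci),key(.03,r(.018,.018)),key(-.03,r(.022,.0075)),key(-.03,r(.0075,.022)),key(-.09,r(.01,.027))]
k=unproj((348,215),.05,c); m=box(im,(335,165,25,97),lambda a:a.min(-1)>165)
best=fit(m,parts,[k[0],k[1]+.03,1.6],c); print('console',best)
for y in(.09,.03,-.03,-.09): print(place(best[0],[o+n*.016+[0,y,0]]),proj(place(best[0],[o+n*.016+[0,y,0]]),c))
E
```

```text
[0.46132872 0.33372394 0.007     ]
tail (array([ 0.46450926,  0.33196037, -0.65866878]), np.float64(133.51764367412744), np.int64(539))
cradle (array([ 0.43283625, -0.34176395,  0.17241548]), np.float64(90.08470554204642), np.int64(1628))
console (array([ 0.5380261 , -0.04725633,  1.56157083]), np.float64(348.3936841850891), np.int64(495))
[[ 0.44775054 -0.07670936  0.05725671]] [[349.27793513 248.31359879]]
[[ 0.50774799 -0.07726288  0.05725671]] [[349.98877114 225.70162633]]
[[ 0.56774544 -0.07781641  0.05725671]] [[350.69389698 203.27129653]]
[[ 0.62774288 -0.07836993  0.05725671]] [[351.39338118 181.02042944]]
```

```bash
cat > o.py <<'E'
from h import *
im=cv2.imread('pics/top0.png')[:,:,::-1]; c=arm.camera_info('top')
a=np.radians(40); n=np.array([-np.sin(a),0,np.cos(a)]); ux=np.array([np.cos(a),0,np.sin(a)]); o=np.array([-.02,0,.045])
def key(y,xy,hs=(.002,.016)): return [o+ux*x+n*h+[0,y+yy,0] for x,yy in xy for h in hs]
r=lambda a,b:[(a,b),(a,-b),(-a,-b),(-a,b)]
ci=[(.02*np.cos(q),.02*np.sin(q)) for q in np.linspace(0,6.283,24)]
shapes=[(.09,ci),(.03,r(.018,.018)),(-.03,r(.022,.0075)),(-.03,r(.0075,.022)),(-.09,r(.01,.027))]
E
python3 - <<'E'
from o import *
parts=[key(*s) for s in shapes]
m=box(im,(337,165,22,97),lambda a:a.min(-1)>165)
res=[fit(m,parts,[.538+dx,-.05+dy,1.57+dw],c) for dx in(-.01,.01) for dy in(-.015,0,.015) for dw in(-.06,.06)]
C=min(res,key=lambda q:q[1]); print(C)
brown=lambda a:(a[...,0]>a[...,2]+20)
T=min((fit(box(im,(172,215,50,52),brown),[TAIL],[.464,.332+d,w],c) for d in(-.005,.005) for w in(-.55,-.75)),key=lambda q:q[1]); print(T)
P=np.array([.43284,-.34176,.1724])
def up(b,s,draw):
    x,y,w,h=b; t=cv2.resize(im[y:y+h,x:x+w],None,fx=s,fy=s,interpolation=cv2.INTER_CUBIC)
    for q in draw: cv2.polylines(t,[(((q-[x,y])+.5)*s).astype(int)],True,(0,255,255),1)
    return t
M=np.zeros((600,800,3),np.uint8)
M[:320,:330]=up((170,212,55,52),6,[proj(place(T[0],[[x,y,z] for x,y in[(-.06,.022),(-.06,-.022),(.06,-.012),(.06,.012)]]),c) for z in(0,.014)])[:320]
M[:600,340:500]=up((334,160,27,100),6,[proj(place(C[0],key(*s,hs=(.016,))),c) for s in shapes])[:600,:160]
t=up((416,220,60,75),5,[proj(place(P,[[x,y,z] for x,y in q]),c) for q,z in[(r(.076,.036),.052),(r(.085,.07),.046),([(-.0635,.0255),(-.0635,-.0255),(.0635,-.0155),(.0635,.0155)],.064)]])
M[:375,500:800]=t
cv2.imwrite('pics/m2.png',M[:,:,::-1])
E
```

```text
(array([ 0.53396583, -0.04819111,  1.57879044]), np.float64(404.90147766441265), np.int64(495))
(array([ 0.46130406,  0.33265137, -0.66161593]), np.float64(121.20391843476858), np.int64(552))Traceback (most recent call last):
  File "<stdin>", line 14, in <module>
ValueError: could not broadcast input array from shape (312,330,3) into shape (320,330,3)
```

```bash
cat > ov.py <<'E'
from o import *
def up(b,s,draw,img=None):
    x,y,w,h=b; t=cv2.resize((im if img is None else img)[y:y+h,x:x+w],None,fx=s,fy=s,interpolation=cv2.INTER_CUBIC)
    for q in draw: cv2.polylines(t,[(((q-[x,y])+.5)*s).astype(int)],True,(0,255,255),1)
    return t
E
python3 - <<'E'
from ov import *
T=np.array([.4613,.33265,-.6616]);C=np.array([.538,-.0473,1.5616])
P=np.array([.43284,-.34176,.1724])
m=box(im,(337,165,22,97),lambda a:a.min(-1)>165)
M=np.zeros((600,800,3),np.uint8)
M[:312,:330]=up((170,212,55,52),6,[proj(place(T,[[x,y,z] for x,y in[(-.06,.022),(-.06,-.022),(.06,-.012),(.06,.012)]]),c) for z in(0,.014)])
M[:600,340:500]=up((334,160,27,100),6,[proj(place(C,key(*s,hs=(.016,))),c) for s in shapes])[:600,:160]
M[:375,500:800]=up((416,220,60,75),5,[proj(place(P,[[x,y,z] for x,y in q]),c) for q,z in[(r(.076,.036),.052),(r(.085,.07),.046),([(-.0635,.0255),(-.0635,-.0255),(.0635,-.0155),(.0635,.0155)],.064)]])
q=np.repeat(np.repeat(m[160:260,334:361],2,0),2,1); M[380:580,200:254]=q[...,None]*255
cv2.imwrite('pics/m2.png',M[:,:,::-1])
E
```

```text
(no output)
```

View pics/m2.png

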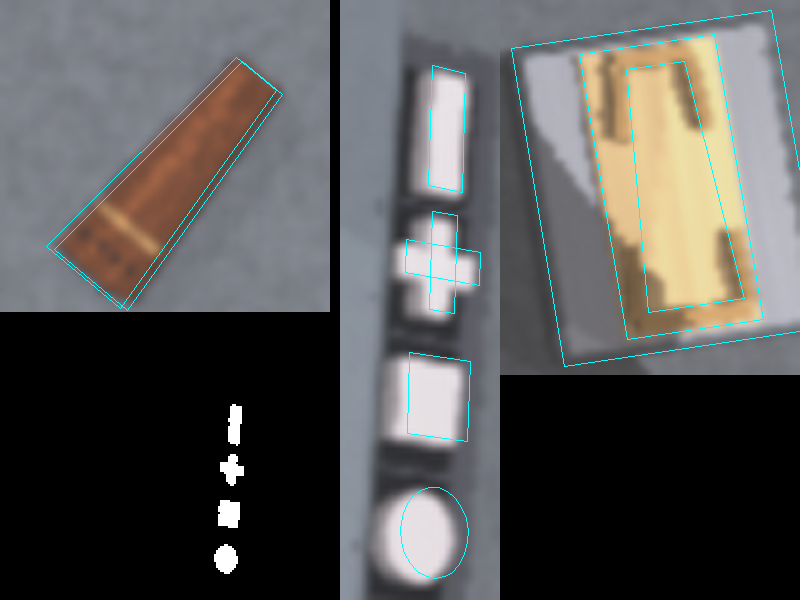

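```bash
sed -i 's/np.diag(\[.01,.01,.15\])/np.diag([.004,.004,.05])/' h.py; python3 - <<'E'
from ov import *
# key tops by brightness: report column profile through each key, then fit with strict top-face mask
print(im[249,336:360].min(-1)); print(im[226,336:360].min(-1))
for th,h0 in((165,.002),(205,.0155),(190,.008)):
    m=box(im,(337,165,22,97),lambda a:a.min(-1)>th); parts=[key(*s,hs=(h0,.016)) for s in shapes]
    C=min((fit(m,parts,[x,y,w],c) for x in(.530,.536,.542) for y in(-.055,-.045,-.035) for w in(1.47,1.51)),key=lambda q:q[1]); print(th,C)
    for y in(.09,.03,-.03,-.09): print(place(C[0],[o+n*.016+[0,y,0]]).round(4),proj(place(C[0],[o+n*.016+[0,y,0]]),c).round(1))
T=min((fit(box(im,(172,215,50,52),lambda a:(a[...,0]>a[...,2]+d)),[TAIL],[.461,.332,w],c) for d in(15,25) for w in(-.6,-.68,-.72)),key=lambda q:q[1]/q[2]); print(T)
# scale: platter+cradle silhouette vs grey? use tan mask from walls too
P=[.4328,-.3418,.172]; m=box(im,(418,222,60,72),lambda a:a[...,0]>a[...,2]+25)
E=[prism([(sx*.076,.036),(sx*.076,-.036),(sx*.066,.036),(sx*.066,-.036)],.046,.064) for sx in(1,-1)]
print(fit(m,[prism(r(.076,.036),.046,.052)],P,c))
E
```

```text
[136 126 109 118 141 173 212 224 224 225 223 224 223 223 222 218 184 129
  97  99 111 117 117 113]
[140 140 137 123 106 127 141 163 208 223 224 224 224 224 224 224 219 191
 135 100  93  99 110 115]
165 (array([ 0.53689109, -0.04826802,  1.57577393]), np.float64(404.21730692072833), np.int64(495))
[[ 0.447  -0.079   0.0573]] [[350.1 248.6]]
[[ 0.507  -0.0787  0.0573]] [[350.5 226. ]]
[[ 0.567  -0.0784  0.0573]] [[350.9 203.5]]
[[ 0.627  -0.0781  0.0573]] [[351.3 181.3]]
205 (array([ 0.53635103, -0.04375622,  1.54822889]), np.float64(251.13154413585937), np.int64(390))
[[ 0.4457 -0.072   0.0573]] [[347.5 249. ]]
[[ 0.5057 -0.0734  0.0573]] [[348.5 226.4]]
[[ 0.5657 -0.0747  0.0573]] [[349.5 204. ]]
[[ 0.6256 -0.0761  0.0573]] [[350.5 181.8]]
190 (array([ 0.53487713, -0.04707011,  1.56947652]), np.float64(358.38913189798495), np.int64(427))
[[ 0.4448 -0.0772  0.0573]] [[349.5 249.4]]
[[ 0.5048 -0.0773  0.0573]] [[350.  226.8]]
[[ 0.5648 -0.0774  0.0573]] [[350.5 204.4]]
[[ 0.6248 -0.0775  0.0573]] [[351.  182.1]]
(array([ 0.4629529 ,  0.33079295, -0.66912596]), np.float64(111.9372515555648), np.int64(562))
(array([ 0.43252112, -0.34173811,  0.16970935]), np.float64(91.32158992078868), np.int64(1628))
```

```bash
python3 - <<'E'
s=open('h.py').read()
a=s.index("    H,W=mask.shape"); b=s.index("    s=np.array([p0]+")
s=s[:a]+'''    ys,xs=np.nonzero(mask); x0,y0=xs.min()-6,ys.min()-6; w,h=xs.max()-x0+7,ys.max()-y0+7
    G=lambda m:cv2.GaussianBlur(m.astype(np.float32),(0,0),.8); M0=G(mask[y0:y0+h,x0:x0+w])
    def cost(p):
        t=np.zeros((h*S,w*S),np.uint8)
        for L in parts:
            u=(proj(place(p,L),c)-[x0,y0]+.5)*S-.5
            cv2.fillConvexPoly(t,cv2.convexHull(u.round().astype(np.int32)),255)
        return np.abs(G(cv2.resize(t,(w,h),interpolation=cv2.INTER_AREA)/255.)-M0).sum()
'''+s[b:]
open('h.py','w').write(s)
E
python3 - <<'E'
from ov import *
for th,h0 in((165,.002),(195,.012)):
    m=box(im,(337,165,22,97),lambda a:a.min(-1)>th); parts=[key(*s,hs=(h0,.016)) for s in shapes]
    C=min((fit(m,parts,[x,y,w],c) for x in(.532,.540) for y in(-.05,-.04) for w in(1.47,1.53)),key=lambda q:q[1]); print(th,C)
    for y in(.09,.03,-.03,-.09): print(place(C[0],[o+n*.016+[0,y,0]]).round(4),proj(place(C[0],[o+n*.016+[0,y,0]]),c).round(1))
T=min((fit(box(im,(172,215,50,52),lambda a:(a[...,0]>a[...,2]+d)),[TAIL],[.461,.332,w],c) for d in(15,25,35) for w in(-.6,-.68,-.72)),key=lambda q:q[1]/q[2]); print(T)
P=[.4328,-.3418,.172]; m=box(im,(418,222,60,72),lambda a:a[...,0]>a[...,2]+25)
P=fit(m,[prism(r(.076,.036),.046,.052)],P,c); print(P)
M=np.zeros((600,800,3),np.uint8)
M[:312,:330]=up((170,212,55,52),6,[proj(place(T[0],[[x,y,z] for x,y in[(-.06,.022),(-.06,-.022),(.06,-.012),(.06,.012)]]),c) for z in(0,.014)])
M[:600,340:500]=up((334,160,27,100),6,[proj(place(C[0],key(*s,hs=(.016,))),c) for s in shapes])[:600,:160]
M[:375,500:800]=up((416,220,60,75),5,[proj(place(P[0],[[x,y,z] for x,y in q]),c) for q,z in[(r(.076,.036),.052),(r(.085,.07),.046),([(-.0635,.0255),(-.0635,-.0255),(.0635,-.0155),(.0635,.0155)],.064)]])
cv2.imwrite('pics/m3.png',M[:,:,::-1])
E
```

```text
165 (array([ 0.53737426, -0.04828052,  1.51892032]), np.float64(263.92193603515625), np.int64(495))
[[ 0.4459 -0.0739  0.0573]] [[348.2 249. ]]
[[ 0.5058 -0.077   0.0573]] [[349.9 226.4]]
[[ 0.5658 -0.0801  0.0573]] [[351.5 204. ]]
[[ 0.6257 -0.0832  0.0573]] [[353.2 181.8]]
195 (array([ 0.5362961 , -0.04579375,  1.53656507]), np.float64(167.7922821044922), np.int64(412))
[[ 0.4453 -0.073   0.0573]] [[347.8 249.2]]
[[ 0.5053 -0.075   0.0573]] [[349.1 226.6]]
[[ 0.5652 -0.0771  0.0573]] [[350.4 204.2]]
[[ 0.6252 -0.0791  0.0573]] [[351.7 182. ]]
(array([ 0.46244537,  0.3311489 , -0.65423899]), np.float64(43.985286712646484), np.int64(562))
(array([ 0.43254481, -0.34148136,  0.17150016]), np.float64(34.660194396972656), np.int64(1628))
```

View pics/m3.png

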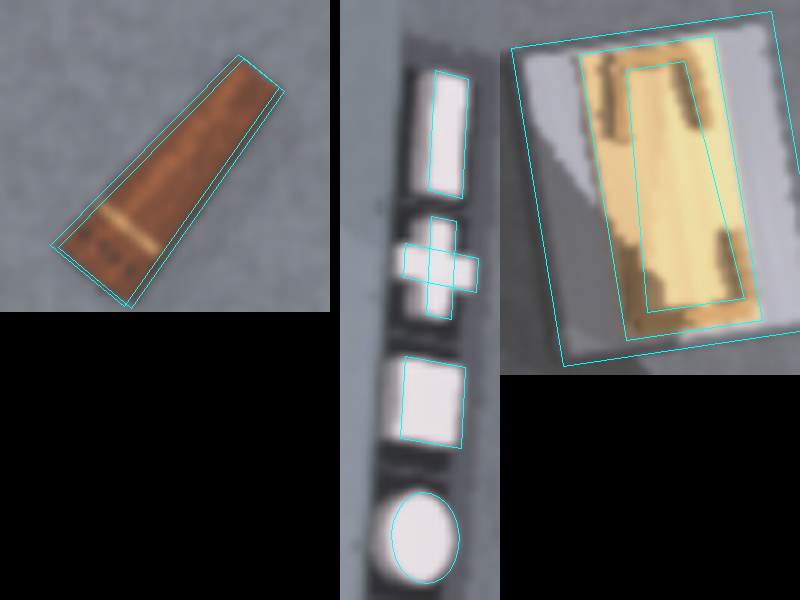

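Overlays now match the keys, tailpiece and cradle. First I turn the tool and close the gripper.

{"fn": "arm_command", "kwargs": {
  "motion": [
    [[0,0,0],[0,0,-6.88],0],
    [[0,0,0],[0,0,-6.88],0],
    [[0,0,0],[0,0,-6.88],0],
    [[0,0,0],[0,0,-6.88],0],
    [[0,0,0],[0,0,-6.88],0],
    [[0,0,0],[0,0,-6.88],0],
    [[0,0,0],[0,0,-6.88],0],
    [[0,0,0],[0,0,-6.88],0],
    [[0,0,0],[0,0,-6.88],0],
    [[0,0,0],[0,0,-6.88],0],
    [[0,0,0],[0,0,0],0],
    [[0,0,0],[0,0,0],0]
  ],
  "newtons": 20
}}

```text
t: 1.1
eef_pos: [0.2224, -0.6371, 0.2482]
ee_rot: [3.141, 0.001, -1.609]
force: [0.2, -0.1, -0.7]
width: 0.0133
```

```bash
cat > t.py <<'E'
from o import *
C=np.array([.5363,-.0458,1.5366]); T=np.array([.46244,.33115,-.6542]); P=np.array([.43254,-.34148,.1715])
ca,sa=np.cos(a),np.sin(a)
KR=R.from_euler('z',C[2])*R.from_matrix(np.array([[-ca,0,-sa],[0,1,0],[sa,0,-ca]]).T)
KD=R.from_euler('z',C[2])*R.from_matrix(np.diag([-1.,1,-1]))
Y=dict(round=.09,square=.03,bar=-.09)
def kp(k,d): return place(C,[o+n*(.016+.022+d)+[0,Y[k],0]])[0]  # TCP with tips d above the key top
def st():
    s=arm.get_state(); print(round(s['t'],2),s['eef_pos'].round(4),s['ee_rot'].round(3),'q',s['q'].round(2),'F',s['force'].round(1),'w',round(s['width'],4)); return s
E
python3 - <<'E'
from t import *
st(); print(kp('round',.1), rel(kp('round',.1)+[0,0,.06],KD), rel(kp('round',.1),KR))
E
```

```text
1.1 [ 0.2224 -0.6371  0.2482] [ 3.141e+00  1.000e-03 -1.609e+00] q [-0.95  0.36  0.01 -0.   -1.22  0.91] F [ 0.2 -0.1 -0.7] w 0.0133
[ 0.44263604 -0.15136407  0.15071413] (array([-493.8, -201.6,   37.7]), array([ 0.02,  0.04, -0.22])) (array([-493.8, -201.6,   97.7]), array([ -0.06, -39.96,  -0.22]))
```

{"fn": "arm_command", "kwargs": {
  "motion": [
    [[-32.9,-13.4,1.5],[0,0,0],0],
    [[-32.9,-13.4,1.5],[0,0,0],0],
    [[-32.9,-13.4,1.5],[0,0,0],0],
    [[-32.9,-13.4,1.5],[0,0,0],0],
    [[-32.9,-13.4,1.5],[0,0,0],0],
    [[-32.9,-13.4,1.5],[0,0,0],0],
    [[-32.9,-13.4,1.5],[0,0,0],0],
    [[-32.9,-13.4,1.5],[0,0,0],0],
    [[-32.9,-13.4,1.5],[0,0,0],0],
    [[-32.9,-13.4,1.5],[0,0,0],0],
    [[-32.9,-13.4,1.5],[0,0,0],0],
    [[-32.9,-13.4,1.5],[0,0,0],0],
    [[-32.9,-13.4,1.5],[0,0,0],0],
    [[-32.9,-13.4,1.5],[0,0,0],0],
    [[-32.9,-13.4,1.5],[0,0,0],0],
    [[0,0,0],[0,0,0],0]
  ]
}}

```text
t: 2.43
eef_pos: [0.4422, -0.147, 0.2262]
ee_rot: [-3.14, 0.0, -1.606]
force: [-1.1, -0.6, 0.1]
width: 0.0001
```

{"fn": "arm_command", "kwargs": {
  "motion": [
    [[0,0,0],[0,-5,0],0],
    [[0,0,0],[0,-5,0],0],
    [[0,0,0],[0,-5,0],0],
    [[0,0,0],[0,-5,0],0],
    [[0,0,0],[0,-5,0],0],
    [[0,0,0],[0,-5,0],0],
    [[0,0,0],[0,-5,0],0],
    [[0,0,0],[0,-5,0],0],
    [[0,0,0],[0,0,0],0],
    [[0,0,0],[0,0,0],0]
  ]
}}

```text
t: 3.27
eef_pos: [0.44, -0.1522, 0.2248]
ee_rot: [3.136, 0.698, -1.614]
force: [0.1, -0.6, 1.4]
width: 0.0002
```

```bash
python3 - <<'E'
from t import *
st(); print(rel(kp('round',.02),KR))
E
```

```text
3.27 [ 0.44   -0.1522  0.2248] [ 3.136  0.698 -1.614] q [-0.45  0.28 -0.1  -0.63 -1.52  0.55] F [ 0.1 -0.6  1.4] w 0.0002
(array([ 46.8,  -2.9, 137.4]), array([-0.  , -0.01, -0.39]))
```

{"fn": "arm_command", "kwargs": {
  "motion": [
    [[23.4,-1.5,0],[0,0,-0.4],0],
    [[23.4,-1.4,10],[0,0,0],0],
    [[0,0,26],[0,0,0],0],
    [[0,0,26],[0,0,0],0],
    [[0,0,26],[0,0,0],0],
    [[0,0,26],[0,0,0],0],
    [[0,0,22],[0,0,0],0],
    [[0,0,0],[0,0,0],0],
    [[0,0,0],[0,0,0],0]
  ]
}}

```text
t: 4.02
eef_pos: [0.4447, -0.0985, 0.092]
ee_rot: [-3.138, 0.696, -1.595]
force: [-0.0, -0.9, 0.2]
width: 0.0006
```

```bash
python3 - <<'E'
from t import *
st(); print(rel(kp('round',0),KR))
f=arm.grab_frame('top'); g=arm.grab_frame('side'); cs=arm.camera_info('side')
M=np.zeros((600,800,3),np.uint8)
A=up=cv2.resize(f[150:270,300:375],None,fx=5,fy=5,interpolation=2); M[:600,:375]=A
B=g[190:310,290:375].copy(); B=cv2.resize(B,None,fx=5,fy=5,interpolation=2)
for s in shapes: cv2.polylines(B,[((proj(place(C,key(*s,hs=(.016,))),cs)-[290,190]+.5)*5).astype(int)],True,(0,255,255),1)
M[:600,375:800]=B
cv2.imwrite('pics/m4.png',M[:,:,::-1])
E
```

```text
4.02 [ 0.4447 -0.0985  0.092 ] [-3.138  0.696 -1.595] q [-0.37  0.41 -0.26 -0.69 -1.25  0.69] F [-0.  -0.9  0.2] w 0.0006
(array([ 2.7,  0.2, 21.1]), array([ 0.13, -0.1 ,  0.43]))
```

View pics/m4.png

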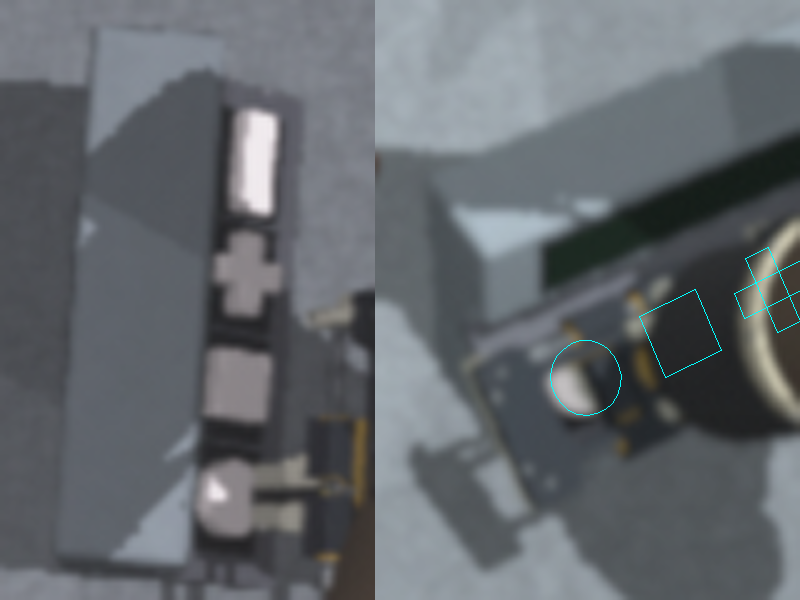

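{"fn": "arm_command", "kwargs": {
  "motion": [
    [[2.7,0,8],[0,0,0.4],0],
    [[0,0,8],[0,0,0],0],
    [[0,0,3],[0,0,0],0],
    [[0,0,2],[0,0,0],0],
    [[0,0,2],[0,0,0],0],
    [[0,0,0],[0,0,0],0]
  ]
}}

```text
t: 4.62
eef_pos: [0.4453, -0.0868, 0.0722]
ee_rot: [3.141, 0.698, -1.605]
force: [-0.3, -0.9, 1.1]
width: 0.0002
```

{"fn": "arm_command", "kwargs": {
  "motion": [
    [[0,0,2],[0,0,0],0],
    [[0,0,2],[0,0,0],0],
    [[0,0,0],[0,0,0],0]
  ]
}}

```text
t: 4.87
eef_pos: [0.4455, -0.0843, 0.0693]
ee_rot: [3.142, 0.698, -1.605]
force: [-1.4, -2.5, 3.6]
width: 0.0006
```

```bash
python3 - <<'E'
from t import *
s=st(); print(rel(kp('round',-.007),KR), KR.inv().apply(s['force']))
E
```

```text
4.87 [ 0.4455 -0.0843  0.0693] [ 3.142  0.698 -1.605] q [-0.35  0.44 -0.29 -0.71 -1.2   0.7 ] F [-1.4 -2.5  3.6] w 0.0006
(array([-1. ,  0.6,  1.5]), array([ 0.  , -0.01, -0.  ])) [-0.39256659  1.33859002 -4.41213936]
```

{"fn": "arm_command", "kwargs": {
  "motion": [
    [[0,0,1],[0,0,0],0],
    [[0,0,1],[0,0,0],0],
    [[0,0,0],[0,0,0],0]
  ]
}}

```text
t: 5.12
eef_pos: [0.4455, -0.0831, 0.0678]
ee_rot: [-3.142, 0.698, -1.605]
force: [-0.9, -3.5, 3.7]
width: 0.0008
```

{"fn": "arm_command", "kwargs": {
  "motion": [
    [[0,0,1],[0,0,0],0],
    [[0,0,0],[0,0,0],0]
  ]
}}

```text
t: 5.28
eef_pos: [0.4456, -0.0827, 0.0674]
ee_rot: [-3.141, 0.698, -1.604]
force: [-2.5, -3.8, 5.1]
width: 0.0002
```

{"fn": "arm_command", "kwargs": {
  "motion": [
    [[0,0,1],[0,0,0],0],
    [[0,0,0],[0,0,0],0]
  ]
}}

```text
t: 5.45
eef_pos: [0.4456, -0.0826, 0.0673]
ee_rot: [-3.14, 0.697, -1.603]
force: [-3.9, -8.4, 13.1]
width: 0.0003
```

{"fn": "arm_command", "kwargs": {
  "motion": [
    [[0,0,-5],[0,0,0],0],
    [[0,0,-15],[0,0,0],0],
    [[0,0,-20],[0,0,0],0],
    [[0,-30,0],[0,0,0],0],
    [[0,-30,0],[0,0,0],0],
    [[0,-30,0],[0,0,0],0],
    [[0,-30,0],[0,0,0],0],
    [[0,-30,0],[0,0,0],0],
    [[0,-30,0],[0,0,0],0],
    [[0,0,0],[0,0,0],0],
    [[0,0,0],[0,0,0],0]
  ]
}}

```text
t: 6.37
eef_pos: [0.6257, -0.1126, 0.0959]
ee_rot: [3.141, 0.699, -1.605]
force: [0.1, 1.0, -0.7]
width: 0.0003
```

```bash
python3 - <<'E'
from t import *
st(); print(rel(kp('bar',0),KR))
E
```

```text
6.37 [ 0.6257 -0.1126  0.0959] [ 3.141  0.699 -1.605] q [-0.29  0.6   0.11 -0.69 -1.35  0.51] F [ 0.1  1.  -0.7] w 0.0003
(array([-0.8,  1.6, 29.1]), array([0.04, 0.05, 0.01]))
```

{"fn": "arm_command", "kwargs": {
  "motion": [
    [[-0.8,1.6,14],[0,0,0],0],
    [[0,0,10],[0,0,0],0],
    [[0,0,4],[0,0,0],0],
    [[0,0,3],[0,0,0],0],
    [[0,0,3],[0,0,0],0],
    [[0,0,2],[0,0,0],0],
    [[0,0,1],[0,0,0],0],
    [[0,0,0],[0,0,0],0]
  ]
}}

```text
t: 7.03
eef_pos: [0.6234, -0.0893, 0.0694]
ee_rot: [3.141, 0.698, -1.605]
force: [-2.9, -2.4, 5.3]
width: 0.0003
```

{"fn": "arm_command", "kwargs": {
  "motion": [
    [[0,0,1],[0,0,0],0],
    [[0,0,0],[0,0,0],0]
  ]
}}

```text
t: 7.2
eef_pos: [0.6237, -0.0891, 0.0691]
ee_rot: [-3.141, 0.698, -1.604]
force: [-5.1, -3.5, 5.9]
width: 0.0002
```

{"fn": "arm_command", "kwargs": {
  "motion": [
    [[0,0,1],[0,0,0],0],
    [[0,0,0],[0,0,0],0]
  ]
}}

```text
t: 7.37
eef_pos: [0.6237, -0.0891, 0.069]
ee_rot: [-3.14, 0.697, -1.603]
force: [-6.2, -5.9, 11.6]
width: 0.0006
```

{"fn": "arm_command", "kwargs": {
  "motion": [
    [[0,0,1],[0,0,0],0],
    [[0,0,0],[0,0,0],0]
  ]
}}

```text
t: 7.53
eef_pos: [0.6237, -0.089, 0.069]
ee_rot: [-3.14, 0.697, -1.603]
force: [-7.1, -7.4, 14.8]
width: 0.0006
```

{"fn": "arm_command", "kwargs": {
  "motion": [
    [[0,0,-5],[0,0,0],0],
    [[0,0,-15],[0,0,0],0],
    [[0,0,-25],[0,0,0],0],
    [[0,0,-35],[0,0,0],0],
    [[0,0,-35],[0,0,0],0],
    [[0,0,-35],[0,0,0],0],
    [[0,0,-35],[0,0,0],1],
    [[0,0,0],[0,5,0],1],
    [[0,0,0],[0,5,0],1],
    [[0,0,0],[0,5,0],1],
    [[0,0,0],[0,5,0],1],
    [[0,0,0],[0,5,0],1],
    [[0,0,0],[0,5,0],1],
    [[0,0,0],[0,5,0],1],
    [[0,0,0],[0,5,0],1],
    [[0,0,0],[0,0,0],1],
    [[0,0,0],[0,0,0],1]
  ]
}}

```text
t: 8.95
eef_pos: [0.6202, -0.2045, 0.2091]
ee_rot: [-3.141, 0.001, -1.603]
force: [-0.1, 0.3, -0.5]
width: 0.0683
```

```bash
python3 - <<'E'
from t import *
st()
for w in(0,np.pi): 
  TD=R.from_euler('z',T[2]+w)*R.from_matrix(np.diag([1.,-1,-1])); print(rel([T[0],T[1],.2],TD))
  PD=R.from_euler('z',P[2]+w)*R.from_matrix(np.diag([1.,-1,-1])); print(rel([P[0],P[1],.2],PD))
c=arm.camera_info('top')
for u in((200,160),): print('glue',unproj(u,.1,c))
E
```

```text
8.95 [ 0.6202 -0.2045  0.2091] [-3.141e+00  1.000e-03 -1.603e+00] q [-0.02  0.35 -0.1  -0.   -1.13 -0.01] F [-0.1  0.3 -0.5] w 0.0683
(array([-530.3,  174.8,    9.4]), array([-7.000e-02,  2.000e-02, -5.435e+01]))
(array([142.9, 183.2,   8.8]), array([-8.0000e-02, -1.0000e-02, -1.0166e+02]))
(array([-530.3,  174.8,    9.4]), array([3.0000e-02, 9.0000e-02, 1.2565e+02]))
(array([142.9, 183.2,   8.8]), array([-1.000e-02,  8.000e-02,  7.834e+01]))
glue [0.66434855 0.31840321 0.1       ]
```

{"fn": "arm_command", "kwargs": {
  "motion": [
    [[-35.3,11.7,-1],[0,0,0],0.75],
    [[-35.3,11.7,-1],[0,0,0],0.75],
    [[-35.3,11.7,-1],[0,0,0],0.75],
    [[-35.3,11.7,-1],[0,0,0],0.75],
    [[-35.3,11.7,-1],[0,0,0],0.75],
    [[-35.3,11.7,0],[0,0,0],0.75],
    [[-35.3,11.7,0],[0,0,0],0.75],
    [[-35.3,11.7,0],[0,0,0],0.75],
    [[-35.3,11.7,0],[0,0,0],0.75],
    [[-35.3,11.7,0],[0,0,0],0.75],
    [[-35.3,11.7,0],[0,0,0],0.75],
    [[-35.3,11.7,0],[0,0,0],0.75],
    [[-35.3,11.7,0],[0,0,0],0.75],
    [[-35.3,11.7,0],[0,0,0],0.75],
    [[-35.3,11.7,0],[0,0,0],0.75],
    [[0,0,0],[0,0,0],0.75]
  ]
}}

```text
t: 10.28
eef_pos: [0.4624, 0.3343, 0.2139]
ee_rot: [3.141, 0.003, -1.603]
force: [0.4, -0.6, -0.2]
width: 0.0657
```

{"fn": "arm_command", "kwargs": {
  "motion": [
    [[0,0,0],[0,0,-6.8],0.75],
    [[0,0,0],[0,0,-6.8],0.75],
    [[0,0,0],[0,0,-6.8],0.75],
    [[0,0,0],[0,0,-6.8],0.75],
    [[0,0,0],[0,0,-6.8],0.75],
    [[0,0,0],[0,0,-6.8],0.75],
    [[0,0,0],[0,0,-6.8],0.75],
    [[0,0,0],[0,0,-6.8],0.75],
    [[0,0,0],[0,0,0],0.75],
    [[0,0,0],[0,0,0],0.75]
  ]
}}

```text
t: 11.12
eef_pos: [0.4633, 0.329, 0.2138]
ee_rot: [-3.141, 0.001, -0.661]
force: [1.1, -0.9, 0.4]
width: 0.0661
```

```bash
cat >> t.py <<'E'
TD=R.from_euler('z',T[2])*R.from_matrix(np.diag([1.,-1,-1])); PD=R.from_euler('z',P[2])*R.from_matrix(np.diag([1.,-1,-1]))
E
python3 - <<'E'
from t import *
st(); print(rel([T[0],T[1],.025],TD))
f=arm.grab_frame('top'); g=arm.grab_frame('side'); cs=arm.camera_info('side'); c=arm.camera_info('top')
def up(f,c,b,s):
    x,y,w,h=b; t=cv2.resize(f[y:y+h,x:x+w],None,fx=s,fy=s,interpolation=2)
    for z in(0,.014): cv2.polylines(t,[((proj(place(T,[[p,q,z] for p,q in[(-.06,.022),(-.06,-.022),(.06,-.012),(.06,.012)]]),c)-[x,y]+.5)*s).astype(int)],True,(0,255,255),1)
    return t
print(proj([[T[0],T[1],0]],cs))
u,v=proj([[T[0],T[1],0]],cs)[0].astype(int)
cv2.imwrite('pics/m5.png',np.hstack([up(f,c,(165,200,80,80),5),up(g,cs,(u-40,v-40,80,80),5)])[:,:,::-1])
E
```

```text
11.12 [0.4633 0.329  0.2138] [-3.141e+00  1.000e-03 -6.610e-01] q [ 0.96  0.21 -0.28 -0.   -1.08 -0.05] F [ 1.1 -0.9  0.4] w 0.0661
(array([ -1.7,  -1. , 188.8]), array([-0.04,  0.07, -0.39]))
[[264.8321999 190.5066875]]
```

View pics/m5.png

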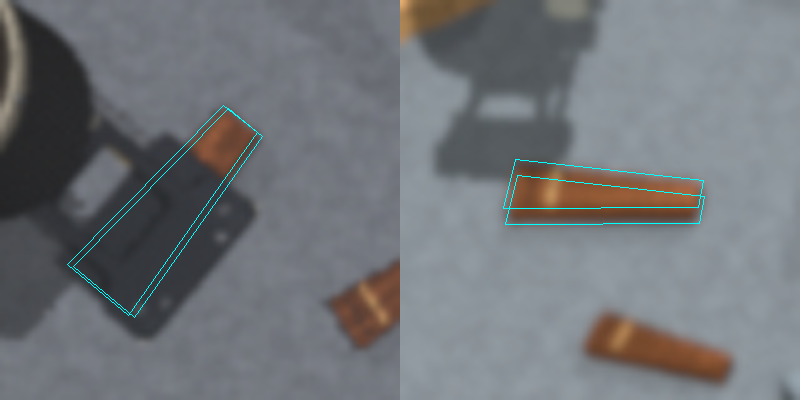

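The close view matches: ridge and wide end are at lower left, and the pose agrees within about 1 px in both cameras. Now I descend and grip.

{"fn": "arm_command", "kwargs": {
  "motion": [
    [[-1.7,-1,30],[0,0,-0.4],0.75],
    [[0,0,35],[0,0,0],0.75],
    [[0,0,35],[0,0,0],0.75],
    [[0,0,35],[0,0,0],0.75],
    [[0,0,25],[0,0,0],0.75],
    [[0,0,18],[0,0,0],0.75],
    [[0,0,10],[0,0,0],0.75],
    [[0,0,0],[0,0,0],0.75],
    [[0,0,0],[0,0,0],0.75]
  ]
}}

```text
t: 11.97
eef_pos: [0.4621, 0.3312, 0.0256]
ee_rot: [3.141, -0.0, -0.65]
force: [-0.6, 1.6, 0.4]
width: 0.0658
```

{"fn": "arm_command", "kwargs": {
  "motion": [
    [[0,0,0],[0,0,0],0.3],
    [[0,0,0],[0,0,0],0.3],
    [[0,0,0],[0,0,0],0.2],
    [[0,0,0],[0,0,0],0.2],
    [[0,0,0],[0,0,0],0.2],
    [[0,0,0],[0,0,0],0.2],
    [[0,0,0],[0,0,0],0.2],
    [[0,0,0],[0,0,0],0.2]
  ],
  "newtons": 15
}}

```text
t: 12.63
eef_pos: [0.4619, 0.3312, 0.026]
ee_rot: [-3.141, -0.0, -0.648]
force: [-2.3, 0.4, 4.9]
width: 0.0348
```

{"fn": "arm_command", "kwargs": {
  "motion": [
    [[0,0,-10],[0,0,0],0.2],
    [[0,0,-25],[0,0,0],0.2],
    [[0,0,-40],[0,0,0],0.2],
    [[0,0,-40],[0,0,0],0.2],
    [[0,0,-40],[0,0,0],0.2],
    [[0,0,-40],[0,0,0],0.2],
    [[0,0,-5],[0,0,0],0.2],
    [[0,0,0],[0,0,0],0.2]
  ]
}}

```text
t: 13.3
eef_pos: [0.4629, 0.3322, 0.2299]
ee_rot: [-3.134, -0.0, -0.648]
force: [0.0, -0.2, -1.1]
width: 0.0349
```

```bash
python3 - <<'E'
from t import *
st(); print(rel([.66,0,.25],PD),rel([P[0],P[1],.2],PD))
E
```

```text
13.3 [0.4629 0.3322 0.2299] [-3.134 -0.    -0.648] q [ 0.97  0.2  -0.26  0.   -1.11 -0.04] F [ 0.  -0.2 -1.1] w 0.0349
(array([357.7, 145.6, -21.1]), array([ -0.38,  -0.18, -46.97])) (array([382.6, 555.5,  26. ]), array([ -0.38,  -0.18, -46.97]))
```

{"fn": "arm_command", "kwargs": {
  "motion": [
    [[21.2,30.9,0],[0,0,0],0.2],
    [[21.2,30.9,0],[0,0,0],0.2],
    [[21.2,30.9,0],[0,0,0],0.2],
    [[21.2,30.9,0],[0,0,0],0.2],
    [[21.2,30.9,0],[0,0,0],0.2],
    [[21.2,30.9,0],[0,0,0],0.2],
    [[21.2,30.9,0],[0,0,0],0.2],
    [[21.2,30.9,0],[0,0,0],0.2],
    [[21.2,30.9,0],[0,0,0],0.2],
    [[21.2,30.9,0],[0,0,0],0.2],
    [[21.2,30.9,0],[0,0,0],0.2],
    [[21.2,30.9,0],[0,0,0],0.2],
    [[21.2,30.9,0],[0,0,0],0.2],
    [[21.2,30.9,0],[0,0,0],0.2],
    [[21.2,30.9,0],[0,0,0],0.2],
    [[21.2,30.9,0],[0,0,0],0.2],
    [[21.2,30.9,0],[0,0,0],0.2],
    [[21.2,30.9,0],[0,0,0],0.2],
    [[0,0,0],[0,0,0],0.2]
  ]
}}

```text
t: 14.88
eef_pos: [0.4286, -0.3475, 0.224]
ee_rot: [3.14, 0.002, -0.653]
force: [1.3, 0.2, -0.4]
width: 0.0349
```

{"fn": "arm_command", "kwargs": {
  "motion": [
    [[0,0,0],[0,0,-6.7],0.2],
    [[0,0,0],[0,0,-6.7],0.2],
    [[0,0,0],[0,0,-6.7],0.2],
    [[0,0,0],[0,0,-6.7],0.2],
    [[0,0,0],[0,0,-6.7],0.2],
    [[0,0,0],[0,0,-6.7],0.2],
    [[0,0,0],[0,0,-6.7],0.2],
    [[0,0,0],[0,0,0],0.2],
    [[0,0,0],[0,0,0],0.2]
  ]
}}

```text
t: 15.63
eef_pos: [0.4295, -0.3425, 0.2248]
ee_rot: [-3.141, 0.001, 0.166]
force: [0.3, -0.9, 0.6]
width: 0.0352
```

```bash
python3 - <<'E'
from t import *
st(); print(rel([P[0],P[1],.14],PD))
E
```

```text
15.63 [ 0.4295 -0.3425  0.2248] [-3.141e+00  1.000e-03  1.660e-01] q [-0.32  0.17 -0.3  -0.   -1.1   2.05] F [ 0.3 -0.9  0.6] w 0.0352
(array([ 3.2, -0.4, 84.8]), array([-0.05,  0.07, -0.3 ]))
```

Go to a hover (tailpiece about 60 mm over the floor) and look from both cameras.

{"fn": "arm_command", "kwargs": {
  "motion": [
    [[3.2,-0.4,25],[0,0,-0.3],0.2],
    [[0,0,30],[0,0,0],0.2],
    [[0,0,30],[0,0,0],0.2],
    [[0,0,0],[0,0,0],0.2],
    [[0,0,0],[0,0,0],0.2]
  ]
}}

```text
t: 16.05
eef_pos: [0.432, -0.3415, 0.1395]
ee_rot: [-3.14, 0.004, 0.173]
force: [0.1, -0.6, 1.6]
width: 0.0351
```

```bash
cat > look.py <<'E'
from t import *
import sys
def look(name,zt,b1=(405,205,90,110),half=60):
    s=st(); Q=[s['eef_pos'][0],s['eef_pos'][1],s['ee_rot'][2]]
    f=arm.grab_frame('top'); g=arm.grab_frame('side'); out=[]
    for f,cam in((f,'top'),(g,'side')):
        c=arm.camera_info(cam); u,v=proj([[P[0],P[1],.06]],c)[0].astype(int); x,y=u-50,v-60; S=4 if cam=='top' else 4
        t=cv2.resize(f[y:y+120,x:x+100],None,fx=S,fy=S,interpolation=2)
        tp=[(-.06,.022),(-.06,-.022),(.06,-.012),(.06,.012)]
        for pose,q,z,col in((P,r(.076,.036),.052,(0,255,255)),(Q,tp,zt,(255,0,255)),(Q,tp,zt+.014,(255,0,255))):
            cv2.polylines(t,[((proj(place(pose,[[p,w,z] for p,w in q]),c)-[x,y]+.5)*S).astype(int)],True,col,1)
        out.append(t)
    cv2.imwrite(name,np.hstack(out)[:,:,::-1])
E
python3 - <<'E'
from look import *
look('pics/m6.png',.1137)
E
```

```text
16.05 [ 0.432  -0.3415  0.1395] [-3.14   0.004  0.173] q [-0.31  0.26 -0.41  0.   -0.91  2.06] F [ 0.1 -0.6  1.6] w 0.0351
```

View pics/m6.png

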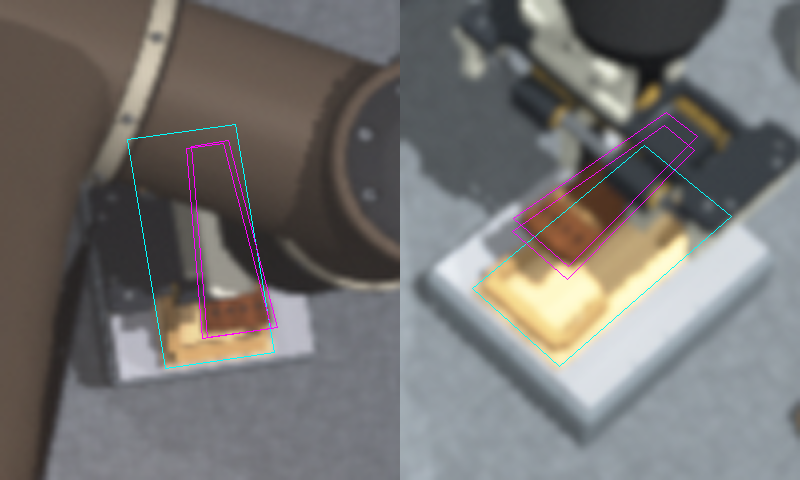

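```bash
python3 - <<'E'
from look import *
s=st(); Q=np.array([s['eef_pos'][0],s['eef_pos'][1],s['ee_rot'][2]]); zt=s['eef_pos'][2]-.0257
V=[]
for cam in('top','side'):
    f=arm.grab_frame(cam).astype(int); c=arm.camera_info(cam)
    w=np.zeros(f.shape[:2],np.uint8); cv2.fillConvexPoly(w,cv2.convexHull(proj(place(Q,[[x,y,zt+.007] for x in(-.085,-.046) for y in(-.035,.035)]),c).round().astype(np.int32)),1)
    br=(f[...,0]>f[...,2]*1.5)&(f[...,0]<175)
    V.append((c,w,br)); print(cam,(br&(w>0)).sum())
    ys,xs=np.nonzero(w); 
    for y in range(ys.min(),ys.max()+1,1): print(y,''.join(('#' if br[y,x] else '.') if w[y,x] else ' ' for x in range(xs.min(),xs.max()+1)), f[y,int(xs.mean())])
def cost(p):
    t=0
    for c,w,br in V:
        S=4; m=np.zeros((480*S,640*S),np.uint8); L=np.array(TAIL)+[p[0],p[1],zt]
        u=(proj(place(Q,L),c)+.5)*S-.5; cv2.fillConvexPoly(m,cv2.convexHull(u.round().astype(np.int32)),255)
        m=cv2.resize(m,(640,480),interpolation=3)/255.; t+=(np.abs(m-br)*w).sum()
    return t
print(cost([0,0]))
g=[(cost([x,y]),x,y) for x in np.arange(-.006,.0061,.001) for y in np.arange(-.004,.0041,.001)]
print(sorted(g)[:8])
E
```

```text
16.15 [ 0.434  -0.3423  0.1421] [ 3.14e+00 -1.00e-03  1.74e-01] q [-0.31  0.25 -0.4   0.   -0.91  2.06] F [1.1 0.  0.1] w 0.0352
top 110
270                          ....    [119  78  58]
271                   ####.......    [109  72  55]
272            ###########.......    [111  73  55]
273     .##################.......   [117  74  54]
274 ###...#################.......   [120  76  55]
275 ###...################........   [120  77  54]
276 #.....###############.........   [124  83  59]
277  .....##############..........   [160 126  91]
278  .......#........###...........  [218 185 136]
279  ................###...........  [218 186 137]
280  ...............#..............  [178 147 106]
281  ..............................  [203 161 109]
282  ..............................  [216 170 114]
283   .............................  [217 173 118]
284   .............................. [217 180 136]
285   .............................. [206 186 166]
286   .............................. [168 163 165]
287   ..........................     [126 129 137]
288    ..................            [107 109
[... 1672 characters left out ...]
4 245 192]
355                       .             [252 240 181]
121.1921568627451
[(np.float64(107.06666666666666), np.float64(0.003000000000000001), np.float64(0.0)), (np.float64(108.19607843137254), np.float64(0.003000000000000001), np.float64(-0.001)), (np.float64(108.7607843137255), np.float64(0.004), np.float64(0.0)), (np.float64(109.94509803921568), np.float64(0.004), np.float64(0.001)), (np.float64(109.94901960784314), np.float64(0.004), np.float64(-0.001)), (np.float64(110.20392156862744), np.float64(0.002), np.float64(-0.001)), (np.float64(110.75294117647059), np.float64(0.003000000000000001), np.float64(0.001)), (np.float64(111.01960784313727), np.float64(0.002), np.float64(0.0))]
```

```bash
cat > fitheld.py <<'E'
from look import *
def held():
    ss=[];F={'top':[],'side':[]}
    for i in range(6):
        for cam in F: F[cam].append(arm.grab_frame(cam).astype(float)); ss.append(arm.get_state())
    e=np.array([s['eef_pos'] for s in ss]); yaw=np.mean([s['ee_rot'][2] for s in ss]); pos=e.mean(0)
    print('avg',pos.round(4),'sd',e.std(0).round(4),'yaw',yaw.round(4), 'rel seat (tool mm)',(PD.inv().apply(pos-[P[0],P[1],.052])*1000).round(1))
    Q=np.array([pos[0],pos[1],yaw]); zt=pos[2]-.0257; V=[]
    for cam in F:
        f=np.mean(F[cam],0); c=arm.camera_info(cam); w=np.zeros(f.shape[:2],np.uint8)
        xa,ya=(-.046,.035) if cam=='top' else (-.042,.035)
        cv2.fillConvexPoly(w,cv2.convexHull(proj(place(Q,[[x,y,zt+.012] for x in(-.08,xa) for y in(-ya,ya)]),c).round().astype(np.int32)),1)
        V.append((c,w,(f[...,0]>f[...,2]*1.75)&(f[...,0]<160)))
    for o_ in((0,),(1,),(0,1)):
        def cost(p):
            t=0
            for i in o_:
                c,w,br=V[i]; S=4; m=np.zeros((480*S,640*S),np.uint8); u=(proj(place(Q,np.array(TAIL)+[p[0],p[1],zt]),c)+.5)*S-.5
                cv2.fillConvexPoly(m,cv2.convexHull(u.round().astype(np.int32)),255); t+=(np.abs(cv2.resize(m,(640,480),interpolation=3)/255.-br)*w).sum()
            return t
        g=sorted((cost([x,y]),x*1000,y*1000) for x in np.arange(-.006,.0081,.001) for y in np.arange(-.005,.0051,.001))
        print(o_,np.round(g[:3],1).tolist())
E
python3 -c "
from fitheld import *
held()"
```

```text
avg [ 0.4334 -0.3419  0.1412] sd [0.0003 0.0001 0.0006] yaw 0.175 rel seat (tool mm) [  0.7   0.6 -89.2]
(0,) [[29.0, 3.0, 4.0], [29.4, 3.0, 2.0], [29.6, 4.0, 3.0]]
(1,) [[49.1, 5.0, -1.0], [49.4, 5.0, 0.0], [49.4, 5.0, -2.0]]
(0, 1) [[80.5, 4.0, -2.0], [80.6, 4.0, 0.0], [81.6, 4.0, -1.0]]
```

{"fn": "arm_command", "kwargs": {
  "motion": [
    [[-2,-0.6,15],[0,0,0.2],0.2],
    [[0,0,15],[0,0,0],0.2],
    [[0,0,14],[0,0,0],0.2],
    [[0,0,0],[0,0,0],0.2],
    [[0,0,0],[0,0,0],0.2]
  ]
}}

```text
t: 17.27
eef_pos: [0.4306, -0.3415, 0.0961]
ee_rot: [-3.141, 0.002, 0.172]
force: [-0.0, -0.1, 0.0]
width: 0.0351
```

```bash
python3 - <<'E'
from fitheld import *
held()
g=np.mean([arm.grab_frame('side').astype(float) for _ in range(4)],0); f=np.mean([arm.grab_frame('top').astype(float) for _ in range(4)],0)
def crop(f,cam,x,y,w,h,S):
    c=arm.camera_info(cam); t=cv2.resize(f[y:y+h,x:x+w].astype(np.uint8),None,fx=S,fy=S,interpolation=2)
    for q,z,col in((r(.076,.036),.052,(0,255,255)),([(-.0635,.0255),(-.0635,-.0255),(.0635,-.0155),(.0635,.0155)],.064,(0,255,0))):
        cv2.polylines(t,[((proj(place(P,[[p,v,z] for p,v in q]),c)-[x,y]+.5)*S).astype(int)],True,col,1)
    return t
cs=arm.camera_info('side'); u,v=proj([[P[0],P[1],.06]],cs)[0].astype(int)
A=crop(g,'side',u-45,v-35,75,75,8); B=crop(f,'top',425,255,50,40,4)
M=np.zeros((600,800,3),np.uint8); M[:,:600]=A; M[:160,600:]=B
cv2.imwrite('pics/m7.png',M[:,:,::-1])
E
```

```text
avg [ 0.4313 -0.3417  0.0971] sd [0.0002 0.0001 0.0003] yaw 0.1718 rel seat (tool mm) [ -1.2   0.  -45.1]
(0,) [[24.1, 3.0, 0.0], [24.5, 3.0, 1.0], [24.6, 3.0, -2.0]]
(1,) [[27.4, 3.0, 3.0], [27.6, 4.0, 3.0], [27.7, 4.0, 4.0]]
(0, 1) [[53.5, 3.0, 2.0], [53.7, 3.0, 1.0], [54.1, 3.0, 0.0]]
```

View pics/m7.png

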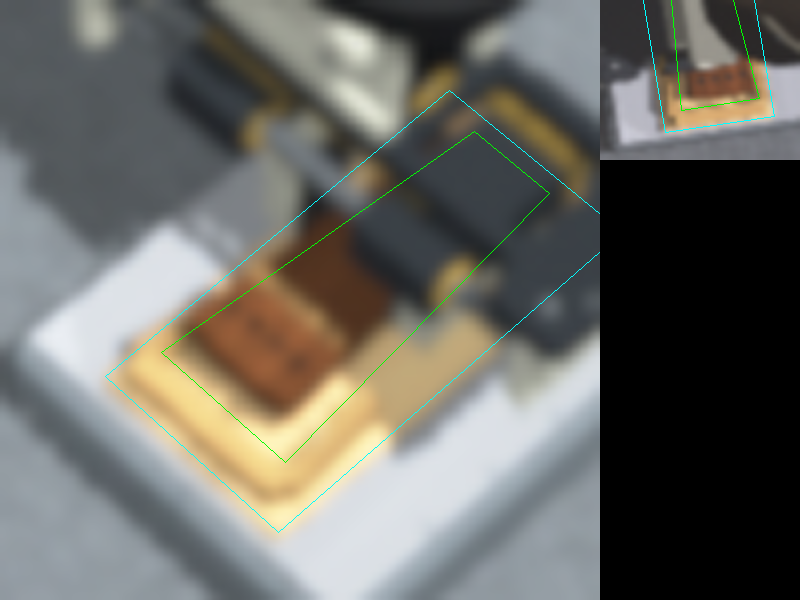

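```bash
python3 - <<'E'
from look import *
cs=arm.camera_info('side'); u,v=proj([[P[0],P[1],.06]],cs)[0].astype(int)
f=lambda p:((proj(place(P,[p]),cs)[0]-[u-45,v-35]+.5)*8).round()
for z in(.0714,.0854): print(z,[f([-.06,y,z]) for y in(.022,-.022)],[f([-.06+.002,y,z]) for y in(.022,-.022)])
print('outer wall top',[f([-.076,y,.064]) for y in(.036,-.036)],[f([-.076,y,.046]) for y in(.036,-.036)], 'ridge',[f([-.032,y,.0854]) for y in(.018,-.018)])
E
```

```text
0.0714 [array([179., 340.]), array([287., 435.])] [array([184., 336.]), array([291., 431.])]
0.0854 [array([181., 315.]), array([290., 410.])] [array([186., 311.]), array([294., 406.])]
outer wall top [array([107., 355.]), array([282., 512.])] [array([105., 387.]), array([278., 543.])] ridge [array([257., 268.]), array([346., 344.])]
```

The ridge matches the seat-pose prediction within about 1 mm. Now I lower in stages and watch the force.

{"fn": "arm_command", "kwargs": {
  "motion": [
    [[-0.5,0,4],[0,0,0],0.2],
    [[0,0,4],[0,0,0],0.2],
    [[0,0,2],[0,0,0],0.2],
    [[0,0,0],[0,0,0],0.2],
    [[0,0,0],[0,0,0],0.2]
  ]
}}

```text
t: 18.68
eef_pos: [0.4303, -0.3416, 0.0862]
ee_rot: [-3.141, 0.001, 0.172]
force: [0.6, -0.4, -1.2]
width: 0.0351
```

{"fn": "arm_command", "kwargs": {
  "motion": [
    [[0,0,2],[0,0,0],0.2],
    [[0,0,2],[0,0,0],0.2],
    [[0,0,1],[0,0,0],0.2],
    [[0,0,0],[0,0,0],0.2],
    [[0,0,0],[0,0,0],0.2]
  ]
}}

```text
t: 19.1
eef_pos: [0.4305, -0.3416, 0.0815]
ee_rot: [-3.142, 0.0, 0.172]
force: [-0.1, 0.5, -0.2]
width: 0.0348
```

{"fn": "arm_command", "kwargs": {
  "motion": [
    [[0,0,2],[0,0,0],0.2],
    [[0,0,1],[0,0,0],0.2],
    [[0,0,0],[0,0,0],0.2],
    [[0,0,0],[0,0,0],0.2]
  ]
}}

```text
t: 19.43
eef_pos: [0.4305, -0.3416, 0.0785]
ee_rot: [-3.142, 0.0, 0.172]
force: [-0.1, 0.6, -0.6]
width: 0.035
```

{"fn": "arm_command", "kwargs": {
  "motion": [
    [[0,0,0.7],[0,0,0],0.2],
    [[0,0,0],[0,0,0],0.45],
    [[0,0,0],[0,0,0],0.5],
    [[0,0,0],[0,0,0],0.6],
    [[0,0,0],[0,0,0],0.7],
    [[0,0,0],[0,0,0],0.7],
    [[0,0,-10],[0,0,0],0.7],
    [[0,0,-30],[0,0,0],0.7],
    [[0,0,-40],[0,0,0],0.7],
    [[0,0,-40],[0,0,0],0],
    [[0,0,-30],[0,0,0],0],
    [[0,0,0],[0,0,0],0],
    [[0,0,0],[0,0,0],0]
  ]
}}

```text
t: 20.52
eef_pos: [0.4315, -0.342, 0.231]
ee_rot: [3.139, -0.005, 0.172]
force: [-0.5, -0.2, 0.4]
width: 0.0401
```

```bash
python3 - <<'E'
from t import *
st(); print(rel(kp('square',.1)+[0,0,.06],KD))
E
```

```text
20.52 [ 0.4315 -0.342   0.231 ] [ 3.139 -0.005  0.172] q [-0.31  0.16 -0.29  0.   -1.11  2.06] F [-0.5 -0.2  0.4] w 0.0401
(array([ 102.2, -173.7,   20.3]), array([ -0.13,  -0.33, 101.8 ]))
```

{"fn": "arm_command", "kwargs": {
  "motion": [
    [[17,-29,1],[0,0,6.36],0],
    [[17,-29,1],[0,0,0],0]
  ]
}}

```text
t: 20.68
eef_pos: [0.4562, -0.2801, 0.2254]
ee_rot: [-3.141, 0.001, 0.051]
force: [1.2, 0.1, 0.2]
width: 0.0266
```

{"fn": "arm_command", "kwargs": {
  "motion": [
    [[0,0,0],[0,0,6.8],0],
    [[0,0,0],[0,0,6.8],0],
    [[0,0,0],[0,0,6.8],0],
    [[0,0,0],[0,0,6.8],0],
    [[0,0,0],[0,0,6.8],0],
    [[0,0,0],[0,0,6.8],0],
    [[0,0,0],[0,0,6.8],0],
    [[0,0,0],[0,0,6.8],0],
    [[0,0,0],[0,0,6.8],0],
    [[0,0,0],[0,0,6.8],0],
    [[0,0,0],[0,0,6.8],0],
    [[0,0,0],[0,0,6.8],0],
    [[0,0,0],[0,0,6.8],0],
    [[0,0,0],[0,0,6.8],0],
    [[0,0,0],[0,0,0],0],
    [[0,0,0],[0,0,0],0]
  ]
}}

```text
t: 22.02
eef_pos: [0.457, -0.28, 0.2252]
ee_rot: [3.14, 0.0, -1.597]
force: [0.6, 0.1, -0.1]
width: 0.0005
```

```bash
python3 - <<'E'
from t import *
st(); print(rel(kp('square',.1)+[0,0,.06],KD))
E
```

```text
22.02 [ 0.457  -0.28    0.2252] [ 3.14   0.    -1.597] q [-0.18  0.15 -0.33 -0.   -1.1   0.16] F [ 0.6  0.1 -0.1] w 0.0005
(array([-127.8,  -42.3,   14.5]), array([0.08, 0.02, 0.45]))
```

{"fn": "arm_command", "kwargs": {
  "motion": [
    [[-28,-14.1,0],[0,0,0.4],0],
    [[-28,-14.1,0],[0,0,0],0],
    [[-28,-14.1,0],[0,0,0],0],
    [[0,0,0],[0,-5,0],0],
    [[0,0,0],[0,-5,0],0],
    [[0,0,0],[0,-5,0],0],
    [[0,0,0],[0,-5,0],0],
    [[0,0,0],[0,-5,0],0],
    [[0,0,0],[0,-5,0],0],
    [[0,0,0],[0,-5,0],0],
    [[0,0,0],[0,-5,0],0],
    [[0,0,0],[0,0,0],0],
    [[0,0,0],[0,0,0],0]
  ]
}}

```text
t: 23.1
eef_pos: [0.5023, -0.1989, 0.2241]
ee_rot: [3.14, 0.698, -1.609]
force: [0.1, -0.1, 0.3]
width: 0.0008
```

```bash
python3 - <<'E'
from look import *
st(); print(rel(kp('square',.02),KR))
c=arm.camera_info('top'); im=np.mean([arm.grab_frame('top').astype(float) for _ in range(3)],0)
x,y,w,h,S=415,215,65,80,7
t=cv2.resize(im[y:y+h,x:x+w].astype(np.uint8),None,fx=S,fy=S,interpolation=2)
for q,z,col in((r(.076,.036),.052,(0,255,255)),([(-.06,.022),(-.06,-.022),(.06,-.012),(.06,.012)],.066,(0,255,0))):
    cv2.polylines(t,[((proj(place(P,[[p,v,z] for p,v in q]),c)-[x,y]+.5)*S).astype(int)],True,col,1)
b=(im[...,0]>im[...,2]*1.6)&(im[...,0]<165); m=np.zeros_like(b); m[222:292,430:475]=b[222:292,430:475]
print(fit(m,[np.array(TAIL)+[0,0,.052]],list(P),c),P)
cv2.imwrite('pics/m8.png',t[:,:,::-1])
E
```

```text
23.1 [ 0.5023 -0.1989  0.2241] [ 3.14   0.698 -1.609] q [-0.47  0.4   0.07 -0.62 -1.58  0.54] F [ 0.1 -0.1  0.3] w 0.0008
(array([ 12.4,   1.4, 165.5]), array([-0.07,  0.01, -0.17]))Traceback (most recent call last):
  File "<stdin>", line 9, in <module>
  File "h.py", line 15, in fit
    ys,xs=np.nonzero(mask); x0,y0=xs.min()-6,ys.min()-6; w,h=xs.max()-x0+7,ys.max()-y0+7
                                  ~~~~~~^^
    return umr_minimum(a, axis, None, out, keepdims, initial, where)
ValueError: zero-size array to reduction operation minimum which has no identity
```

```bash
python3 - <<'E'
from look import *
o_=[]
for cam in('top','side'):
    c=arm.camera_info(cam); im=np.mean([arm.grab_frame(cam).astype(float) for _ in range(2)],0)
    u,v=proj([[P[0],P[1],.06]],c)[0].astype(int); x,y,S=u-40,v-40,5
    t=cv2.resize(im[y:y+80,x:x+80].astype(np.uint8),None,fx=S,fy=S,interpolation=2)
    for q,z,col in((r(.076,.036),.052,(0,255,255)),([(-.06,.022),(-.06,-.022),(.06,-.012),(.06,.012)],.066,(0,255,0))):
        cv2.polylines(t,[((proj(place(P,[[p,w,z] for p,w in q]),c)-[x,y]+.5)*S).astype(int)],True,col,1)
    o_.append(t)
cv2.imwrite('pics/m8.png',np.hstack(o_)[:,:,::-1])
E
```

```text
(no output)
```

View pics/m8.png

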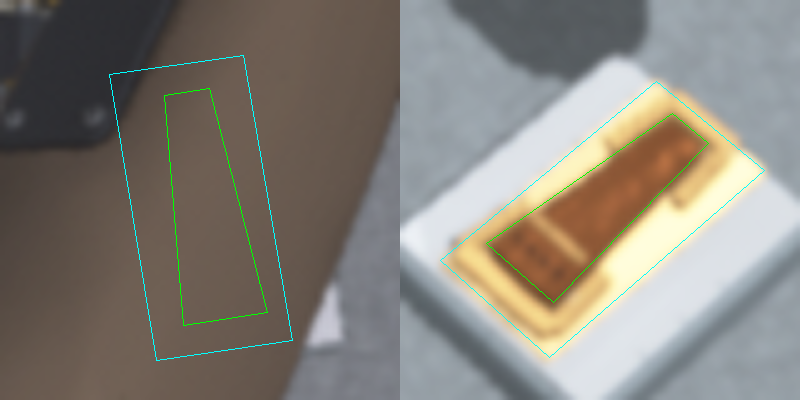

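The side view shows the tailpiece lying flat inside the cradle walls: wide end at (520,270), narrow end at (690,130), matching the expected outline within 1 px. Now the square key.

{"fn": "arm_command", "kwargs": {
  "motion": [
    [[12.4,1.4,20],[0,0,0],0],
    [[0,0,35],[0,0,0],0],
    [[0,0,35],[0,0,0],0],
    [[0,0,35],[0,0,0],0],
    [[0,0,25],[0,0,0],0],
    [[0,0,15],[0,0,0],0],
    [[0,0,0],[0,0,0],0],
    [[0,0,0],[0,0,0],0]
  ]
}}

```text
t: 24.12
eef_pos: [0.5048, -0.1006, 0.0916]
ee_rot: [3.141, 0.698, -1.606]
force: [0.5, -0.4, 0.5]
width: 0.0003
```

```bash
python3 - <<'E'
from t import *
st(); print(rel(kp('square',0),KR))
E
```

```text
24.12 [ 0.5048 -0.1006  0.0916] [ 3.141  0.698 -1.606] q [-0.34  0.47 -0.15 -0.7  -1.27  0.62] F [ 0.5 -0.4  0.5] w 0.0003
(array([ 2.5,  0.4, 20.7]), array([-0.01, -0.02, -0.04]))
```

{"fn": "arm_command", "kwargs": {
  "motion": [
    [[2.2,0.4,10],[0,0,0],0],
    [[0,0,6],[0,0,0],0],
    [[0,0,3],[0,0,0],0],
    [[0,0,3],[0,0,0],0],
    [[0,0,2],[0,0,0],0],
    [[0,0,2],[0,0,0],0],
    [[0,0,1],[0,0,0],0],
    [[0,0,1],[0,0,0],0],
    [[0,0,0],[0,0,0],0]
  ]
}}

```text
t: 24.87
eef_pos: [0.5052, -0.085, 0.0688]
ee_rot: [-3.141, 0.698, -1.607]
force: [-0.3, -2.1, 3.8]
width: 0.0006
```

{"fn": "arm_command", "kwargs": {
  "motion": [
    [[0,0,1],[0,0,0],0],
    [[0,0,0],[0,0,0],0]
  ]
}}

```text
t: 25.03
eef_pos: [0.5052, -0.0846, 0.0682]
ee_rot: [-3.141, 0.698, -1.607]
force: [-1.2, -2.7, 5.7]
width: 0.0006
```

{"fn": "arm_command", "kwargs": {
  "motion": [
    [[0,0,1],[0,0,0],0],
    [[0,0,0],[0,0,0],0]
  ]
}}

```text
t: 25.2
eef_pos: [0.5052, -0.0845, 0.0681]
ee_rot: [-3.14, 0.697, -1.606]
force: [-2.6, -6.5, 11.0]
width: 0.0003
```

{"fn": "arm_command", "kwargs": {
  "motion": [
    [[0,0,1],[0,0,0],0],
    [[0,0,0],[0,0,0],0]
  ]
}}

```text
t: 25.37
eef_pos: [0.5052, -0.0844, 0.068]
ee_rot: [-3.139, 0.697, -1.605]
force: [-3.8, -8.7, 16.4]
width: 0.0002
```

{"fn": "arm_command", "kwargs": {
  "motion": [
    [[0,0,-5],[0,0,0],0],
    [[0,0,-15],[0,0,0],0],
    [[0,0,-25],[0,0,0],0],
    [[0,0,-35],[0,0,0],0],
    [[0,0,-35],[0,0,0],0],
    [[0,0,-30],[0,0,0],0],
    [[0,0,0],[0,0,0],0],
    [[0,0,0],[0,0,0],0],
    [[0,0,0],[0,0,0],0]
  ]
}}

```text
t: 26.12
eef_pos: [0.5015, -0.1755, 0.1768]
ee_rot: [3.141, 0.699, -1.609]
force: [0.9, 0.2, -0.4]
width: 0.0001
```

```bash
python3 - <<'E'
from look import *
st()
g=arm.grab_frame('side').astype(float); c=arm.camera_info('side')
b=(g[...,0]>g[...,2]*1.6)&(g[...,0]<190)&(g[...,1]<125); w=np.zeros(b.shape,np.uint8)
cv2.fillConvexPoly(w,cv2.convexHull(proj(place(P,[[x,y,.06] for x in(-.066,.066) for y in(-.03,.03)]),c).astype(np.int32)),1)
print(fit(b&(w>0),[np.array(TAIL)+[0,0,.052]],list(P),c),P)
E
```

```text
26.12 [ 0.5015 -0.1755  0.1768] [ 3.141  0.699 -1.609] q [-0.44  0.42 -0.01 -0.64 -1.48  0.58] F [ 0.9  0.2 -0.4] w 0.0001
(array([ 0.43475296, -0.34034111,  0.1908287 ]), np.float64(147.5887451171875), np.int64(584)) [ 0.43254 -0.34148  0.1715 ]
```

The tailpiece is seated, and every press bottomed out. Handing in.

```bash
python3 -c "
from station import arm
print(arm.job_done())"
```

```text
the job is handed in; nothing more can be done
None
```

The job is done and handed in at about 26 s on the robot's clock; no verdict is reported. With the scale empty I pressed the round key, then the bar key. I then laid the larger brown tailpiece in the grey scale's cradle, narrow end in the narrow end, released it, and pressed the square key last.

- **Keys:** each press ended on a hard stop at 16–19 N with the tool no longer moving, and each key was released before the next move. I judged "fully down" by force and position, as the key joints can't be read directly.
- **Cross key:** I never pressed it. The closed fingers passed over it about 30 mm up.
- **Tailpiece:** it went into the cradle with no contact force. The side picture afterwards showed it flat inside the walls, within about 1 px of the expected outline.
- **Checks that disagreed:**
  - While held, the tailpiece's fitted position differed by 2–4 mm between measurements.
  - The final side-view fit put it about 2.5 mm and 1° from the seat, inside the 3.5 mm clearance. That fit was a loose one.
  - The top camera could not confirm the seating because the arm was in the way.
- **At the end:** the gripper was about 14 cm clear of the keys, touching nothing. I did not take a last picture of the other objects, but no move went near them.

I viewed 10 pictures, right at the budget.

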